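Snap the dust lid onto the watch-movement holder

ROBOT

A 7-joint arm with a two-finger parallel gripper is mounted at the origin on the work surface. World frame = base frame: x ahead of the robot, y to its left, z up, the work surface at z = 0. Lengths are in m, angles in rad, forces in N, time in s.
With the tool pointing down it reaches from about 0.425 to 0.875 m from the base axis. Payload 4.7 kg.
Tool frame: the origin (TCP) lies at the very end of the fingers, on their centre line; the grasp point (between the pads) lies 19 mm behind it; x points along the fingers, y is the direction in which the jaws open and shut, and the axes are right-handed (so a half turn about x gives the same grasp; the last joint's range is limited). The gripper opens to 85 mm and grips with 20 to 120 N. Pads are 22 mm wide; open, the fingers measure 114 mm over their backs; the gripper's body (76 mm by 85 mm) begins 54 mm behind the grasp point. The pads swing forward as they close: fully open they stand 13 mm farther back than shut.
Start: joints at [1.234, 0.321, -0.07, 1.45, 0.023, 1.371, -0.057], TCP at [0.223, -0.61, 0.231] pointing down, gripper open.
Joint ranges: [-2.86, 2.86], [-0.3, 2.09], [-1.38, 1.24], [0.06, 2.45], [-1.56, 4.7], [0.09, 2.05], [-2.69, 2.69]. Speed limits (rad/s): [2.57, 2.57, 3.14, 3.14, 3.14, 3.14, 3.14].

INTERFACE

Orientations are given as a rotation vector (axis times angle).
In Python, from bench import telemetry, vision, env gives the robot as it stands.
- The arm moves only by the tool move_arm, never from a script. Its argument "targets" is a list of rows, each a list of 3 entries, a list of its own where there are three numbers: the shift along the tool's x, y, z in cm, then the turn, a rotation vector about the tool's x, y, z in rad, then the closure, from 0 (fully open) to 1 (shut). In form: [[[dx, dy, dz], [ax, ay, az], fingers], ...]. A call has 1 to 5 rows; each row shifts and turns the pose as measured when the row begins, along the tool's axes as they then stand; what a row does not reach is not made up. A row lasts 1/10 s, in which the tool goes at most 50 mm and 8.59 degrees, less where a joint would pass 70% of its speed; a pose out of reach is approached as far as the arm can. A call with a gripper value outside its range is refused whole. The fingers move at their own pace and stop on an object; "force" is the grip in N (left out, the last holds). Time passes only in rows, so rows that do not move let the fingers close. It gives the time, the measured TCP pose, the force and the opening at its end, in the units of the state.
- telemetry.get_state(): the state, without advancing time (a new reading comes with each control period).
- vision.read_camera(name): name is "scene" or "top" or "wrist"; returns the picture (400x640x3 uint8, red, green, blue); there is no depth.
- vision.camera_model(name): a dict with "intrinsics" (3x3 intrinsics, pixels), "origin" and "orientation" of the camera in the world; the wrist camera has in their place "tool_from_camera" (4x4, takes a point from camera to tool coordinates, whose origin is the TCP and whose axes are the tool frame's). Camera axes: x right, y down, z forward; pixel columns grow to the right and rows downward; lengths in m; the calibration is good to about 2 mm. A picture is of the moment at which its call begins: read the wrist's pose just before it. camera_model takes no time and is no camera call.
- env.sign_off(): hands the job in, once; it reports no verdict.
The state is a dict: "time": time; "q": joint angles; "qvel": joint speeds; "joint_efforts": joint torques, N m; "tcp_pos": TCP position; "ee_rot": TCP orientation; "ft_force": force on the tool from outside, world axes, zero at the start; "torque": the same for the moment, N m; "finger_gap": opening from 0.0 (shut) to 1.0 (fully open).
Only numpy, scipy, OpenCV 4.12 (cv2) and the standard library are available. Lean on these libraries where they do the work, as an engineer would, in place of code of your own. Each camera call takes 0.05 s, during which the arm holds its last target. There are 200 camera calls.

TASK

Pick the grey dust lid up from the rubber mat by its grip bar and push it straight down over the two snap hooks of the sprung movement holder until both sides have clicked and the lid sits flat and fully home, then let go. Press only as hard as the clicks need (never more than about 25 N), and leave the other things on the bench where they are.

Things in the scene. Friction and masses are not known exactly. Their poses are not given: they have to be found in the camera images.
- lid: Loose grey plastic dust lid, about 100 g: plate 60 (x) x 100 (y) x 4 mm, origin at the centre of its underside, z up. On top a square dome 44 x 44 mm, its top 20 mm above the underside, with the grip bar on it. Two through slots for the hooks, 27 mm (x) wide, from y = 30 to 42 mm and y = -30 to -42 mm; a half turn about z makes no difference
- bar_top (a point): Centre of the flat top of the lid's upright grip bar, 50 mm above the lid's underside; the bar is 32 mm long (x), 12 mm thick (y), 30 mm tall. Held by the bar, the lid swivels rather easily about the line through the fingers; let go on the sloping hook tips it stands there, 10 to 16 mm above home, and can be pressed on this top
- lid_end_a (a point): Point on the lid's underside at its +y end strip, 46 mm from the origin
- lid_end_b (a point): Point on the lid's underside at its -y end strip, 46 mm from the origin
- mat: Fixed black rubber mat 170 (x) x 220 (y) x 3 mm on which the lid lies; origin at the centre of its underside
- cradle: Fixed dark steel plate 110 (x) x 150 (y) x 14 mm under the holder; origin at the centre of its underside, y towards hook a. The white holder floats on springs above it and gives straight down under load: it begins to sink at about 1 N, then about 0.9 N more per mm, to a hard stop after 13 mm; the clicks come only after it has sunk some 8 to 13 mm, and springs back when unloaded
- seat (a point): Centre of the white holder's top face (60 x 106 mm, the seat on which the lid's underside comes to rest, with a brass watch movement sunk in the middle); 58 mm above the bench when unloaded, sinks with the holder. x, y axes as the cradle's: the hooks stand at y = +-39 mm. The home pose of the lid is its origin here, with its y axis along this y axis, either way round
- hook_a_tip (a point): Top of the snap hook on the +y side: white plastic, 20 mm wide (x), standing 18 mm above the seat; its outer (+y) side slopes out from 39.5 mm at the top to about 45 mm, with a catch ledge underneath, 5.5 mm above the seat,. When the lid is home the hook stands 14 mm above the lid's plate, lower than the dome. Pushing the lid down bends the hook inward until it clicks back over the strip
- hook_b_tip (a point): The same on the -y side, mirrored; this hook is a little stiffer
- hook_a (a joint): Bend of hook a, rad: 0 upright (at rest, or clicked home), grows to about 0.15 as the lid pushes past the barb. The two hooks together take about 8 to 15 N downward before they click, and the push drops sharply as each clicks
- hook_b (a joint): Bend of hook b, the same
- tweezers: Bystander: steel tweezers, 105 mm long, lying on the mat beside the lid; origin at the middle of the underside
- loupe: Bystander: black eye loupe, 36 mm across, 34 mm high, near the cradle; origin under its centre
- screwdriver: Bystander: small screwdriver 130 mm long lying near the cradle; origin at the underside
- dust_dome: Bystander: clear round dust dome with a knob, 56 mm across, 42 mm high; origin under its centre

How it is judged:
By the outcome, as a careful person would: the job done as asked, in the order asked, and still so for the second after the job is handed in, with the robot touching nothing.
It also fails if it takes over 64 s, if anything falls off the work surface, if the arm or the gripper's body presses on something with over 40 N, if the wrist force passes 120 N, or if a joint passes its speed limit or range.

## Working session

There is one attempt and no reset: what is moved stays moved. The work goes in short steps, Python scripts to look and compute and a tool call to move; the robot and the scene stay as the last step left them, time stands still between calls to the robot, and variables do not carry over. Pictures are saved under pics/ and viewed, about 8 in all and at most 12, crops included, and the job is handed in when it is done.

Besides the shell and the picture viewer there is one more tool, called after "Call:" as a command line: name --argument value ..., lists and objects as JSON in quotes. move_arm: Moves the arm, as the interface text tells. Its arguments: {"type":"object","properties":{"targets":{"type":"array","items":{"type":"array"}},"force":{"type":"number"}},"required":["targets"]}

```bash
mkdir -p pics; ls
python3 - <<'E'
from bench import telemetry, vision
import cv2,numpy as np
s=telemetry.get_state(); print({k:np.round(v,3).tolist() for k,v in s.items()})
for n in("top","scene"):
    cv2.imwrite(f"pics/{n}0.png",cv2.cvtColor(vision.read_camera(n),cv2.COLOR_RGB2BGR)); 
for n in("top","scene","wrist"): print(n,{k:np.round(v,4).tolist() for k,v in vision.camera_model(n).items()})
E
```

```text
pics
{'time': 0.0, 'q': [1.234, 0.322, -0.07, 1.452, 0.023, 1.371, -0.057], 'qvel': [-0.0, 0.003, -0.0, 0.0, 0.001, -0.001, 0.001], 'joint_efforts': [0.0, -49.359, -0.382, -31.434, 0.013, 0.011, -0.0], 'tcp_pos': [0.223, -0.61, 0.23], 'ee_rot': [2.031, 0.362, -2.032], 'ft_force': [0.198, 0.427, 0.282], 'torque': [0.019, -0.042, 0.043], 'finger_gap': 1.003}
top {'intrinsics': [[471.2618, 0.0, 317.6231], [0.0, 471.2618, 200.9486], [0.0, 0.0, 1.0]], 'origin': [0.4442, -0.0164, 0.9459], 'orientation': [-2.1329, 2.1416, -0.083]}
scene {'intrinsics': [[518.008, 0.0, 320.4217], [0.0, 518.008, 202.1533], [0.0, 0.0, 1.0]], 'origin': [1.1611, -0.261, 1.0193], 'orientation': [-2.1741, -1.4281, 0.4606]}
wrist {'intrinsics': [[328.0455, 0.0, 314.5964], [0.0, 328.0455, 203.591], [0.0, 0.0, 1.0]], 'tool_from_camera': [[0.0006, -0.3122, 0.95, -0.1416], [1.0, 0.0007, -0.0004, -0.0003], [-0.0006, 0.95, 0.3122, -0.0798], [0.0, 0.0, 0.0, 1.0]]}
```

View pics/top0.png

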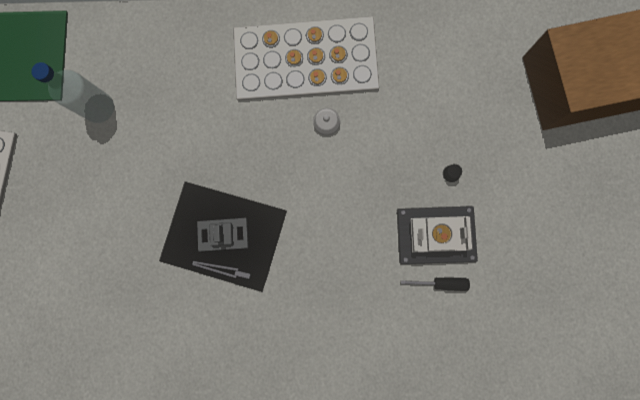

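View pics/scene0.png

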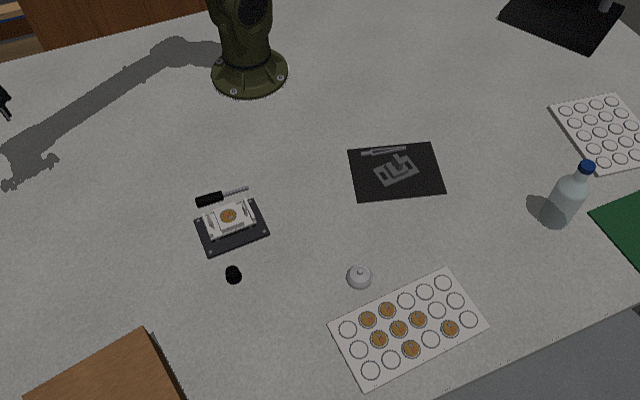

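The top view shows the lid on the mat at about (222,235), the tweezers below it, and the cradle at about (437,235) with hooks left and right. The loupe is at (452,172) and the screwdriver at (437,284). Next I'll enlarge these.

```bash
cat > h.py <<'E'
import numpy as np,cv2
from scipy.spatial.transform import Rotation as R
from bench import telemetry,vision
def ray(n,u,v,z,st=None):
    m=vision.camera_model(n); d=np.linalg.inv(m["intrinsics"])@[u,v,1]
    if n=="wrist":
        T=np.array(m["tool_from_camera"]); Rt=R.from_rotvec(st["ee_rot"]).as_matrix()
        d=Rt@T[:3,:3]@d; o=np.array(st["tcp_pos"])+Rt@T[:3,3]
    else: d=R.from_rotvec(m["orientation"]).as_matrix()@d; o=np.array(m["origin"])
    return o+d*(z-o[2])/d[2]
def snap(n,f,crop=None,k=1):
    st=telemetry.get_state(); im=cv2.cvtColor(vision.read_camera(n),cv2.COLOR_RGB2BGR)
    if crop: x0,y0,x1,y1=crop; im=im[y0:y1,x0:x1]
    cv2.imwrite(f"pics/{f}.png",cv2.resize(im,None,fx=k,fy=k,interpolation=cv2.INTER_CUBIC)); return st
E
python3 - <<'E'
from h import *
im=cv2.imread("pics/top0.png")
a=im[185:295,160:290];b=im[185:295,390:520]
cv2.imwrite("pics/c1.png",cv2.resize(np.vstack([a[:,:],b])[:, :],None,fx=3,fy=3) if 0 else cv2.resize(np.hstack([a,b]),None,fx=3,fy=3,interpolation=cv2.INTER_CUBIC))
E
```

```text
(no output)
```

View pics/c1.png

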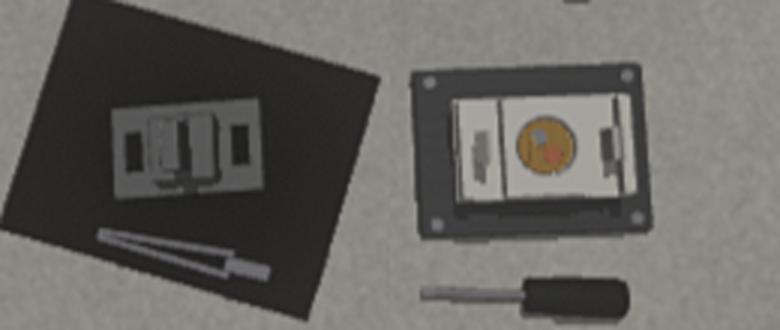

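Run:
```python
from h import *
L=[(111,107),(262,97),(264,188),(114,199)];C=[(412,72),(641,64),(652,230),(420,239)]
P=np.array([ray("top",160+x/3,185+y/3,.007) for x,y in L]);Q=np.array([ray("top",390+(x-390)/3,185+y/3,.014) for x,y in C])
for A in(P,Q):
    print(A.round(3).tolist(),A.mean(0).round(4)); d=(A[1]+A[2]-A[0]-A[3])/2; e=(A[0]+A[1]-A[2]-A[3])/2
    print(np.linalg.norm(d),np.degrees(np.arctan2(d[1],d[0])),np.linalg.norm(e),np.degrees(np.arctan2(e[1],e[0])))
print("tool\n",R.from_rotvec(telemetry.get_state()["ee_rot"]).as_matrix().round(3))
```

```text
[[0.521, 0.27, 0.007], [0.527, 0.167, 0.007], [0.466, 0.165, 0.007], [0.459, 0.266, 0.007]] [0.4936 0.2169 0.007 ]
0.10191514458527462 -86.25628920832993 0.061330540268580855 2.931222331376169
[[0.542, -0.132, 0.014], [0.546, -0.281, 0.014], [0.438, -0.284, 0.014], [0.433, -0.135, 0.014]] [ 0.4897 -0.2082  0.014 ]
0.148890903122238 -88.0758441043939 0.10836083627269431 1.4150838294558017
tool
 [[-0.001  0.344 -0.939]
 [ 0.002 -0.939 -0.344]
 [-1.    -0.002  0.   ]]
```

Call:
move_arm --targets '[[[0, -1.8, -3.9], [0.145, 0, 0], 0], [[0, -2, -3.9], [0.145, 0, 0], 0], [[0, -3, -4], [0, 0, 0], 0], [[0, -3, -4], [0, 0, 0], 0], [[0, -4, -3], [0, 0, 0], 0]]'

```text
time: 0.6
tcp_pos: [0.3869, -0.4499, 0.2257]
ee_rot: [2.195, 0.045, -2.212]
ft_force: [1.2, 0.5, 0.3]
finger_gap: 1.001
```

Call:
move_arm --targets '[[[0, -4, -3], [0, 0, 0], 0], [[0, -4, -3], [0, 0, 0], 0], [[0, -5, 0], [0, 0, 0], 0], [[0, -5, 0], [0, 0, 0], 0], [[0, -5, 0], [0, 0, 0], 0]]'

```text
time: 1.1
tcp_pos: [0.4402, -0.217, 0.2231]
ee_rot: [2.193, 0.055, -2.212]
ft_force: [1.4, 1.7, 0.5]
finger_gap: 1.002
```

Call:
move_arm --targets '[[[0, 0, 0], [0, 0, 0], 0], [[0, 0, 0], [0, 0, 0], 0]]'

```text
time: 1.3
tcp_pos: [0.4408, -0.2089, 0.2231]
ee_rot: [2.187, 0.069, -2.207]
ft_force: [-0.3, -0.3, -0.9]
finger_gap: 1.0
```

Run:
```python
from h import *
import json
st=snap("wrist","w1",(170,60,570,360),2)
json.dump({k:np.array(v).tolist() for k,v in st.items()},open("w1.json","w")); print(st["tcp_pos"],R.from_rotvec(st["ee_rot"]).as_matrix().round(3))
```

```text
[ 0.44076824 -0.20886152  0.22305301] [[-0.009  0.055 -0.998]
 [ 0.007 -0.998 -0.055]
 [-1.    -0.008  0.009]]
```

View pics/w1.png

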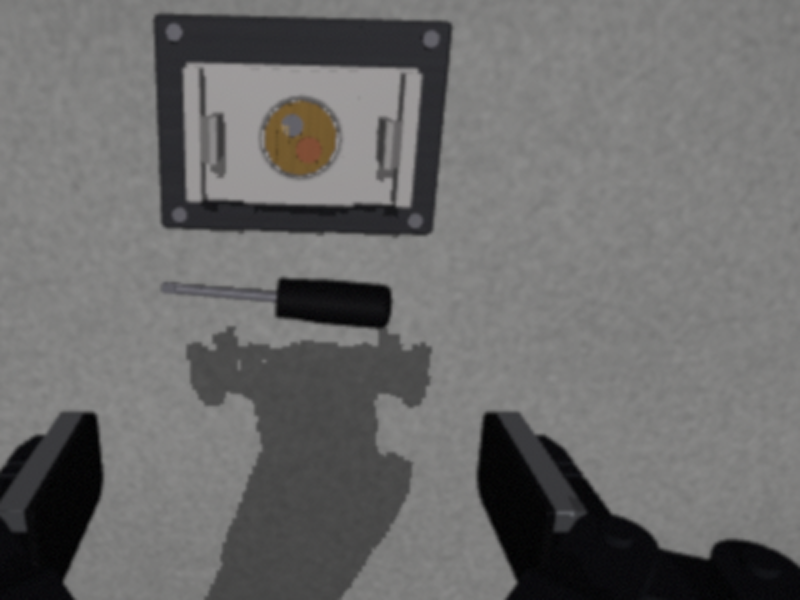

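Run:
```python
from h import *
import json
st=json.load(open("w1.json")); f=lambda x,y,z: ray("wrist",170+x/2,60+y/2,z,st)
for C,z in (([(154,15),(451,22),(432,234),(163,227)],.014),([(184,64),(422,68),(410,209),(186,205)],.058)):
    A=np.array([f(x,y,z) for x,y in C]); d=(A[1]+A[2]-A[0]-A[3])/2; e=(A[0]+A[1]-A[2]-A[3])/2
    print(A.round(4).tolist(),A.mean(0).round(4),np.linalg.norm(d),np.degrees(np.arctan2(d[1],d[0])),np.linalg.norm(e),np.degrees(np.arctan2(e[1],e[0])))
print(f(300,137,.057))
```

```text
[[0.5412, -0.1343, 0.014], [0.5461, -0.2811, 0.014], [0.4385, -0.2852, 0.014], [0.4338, -0.1381, 0.014]] [ 0.4899 -0.2097  0.014 ] 0.14703676278873049 -88.14031416928903 0.10754275985441787 2.1277576174702597
[[0.5194, -0.1563, 0.058], [0.5236, -0.2613, 0.058], [0.4604, -0.2633, 0.058], [0.4562, -0.1575, 0.058]] [ 0.4899 -0.2096  0.058 ] 0.10551623863233996 -87.71820794410988 0.06318193348993045 1.4516094930278864
[ 0.49061846 -0.2094048   0.057     ]
```

Call:
move_arm --targets '[[[0, -5, 0], [0, 0, 0], 0], [[0, -5, 0], [0, 0, 0], 0], [[0, -5, 0], [0, 0, 0], 0], [[0, -5, 0], [0, 0, 0], 0], [[0, -5, 0], [0, 0, 0], 0]]'

```text
time: 1.85
tcp_pos: [0.4304, 0.0333, 0.2245]
ee_rot: [2.203, 0.041, -2.221]
ft_force: [0.7, 0.5, -1.1]
finger_gap: 1.002
```

Call:
move_arm --targets '[[[0, -5, 0], [0, 0, 0], 0], [[0, -5, 0], [0, 0, 0], 0], [[0, -5, 0], [0, 0, 0], 0], [[0, -5, 0], [0, 0, 0], 0]]'

```text
time: 2.25
tcp_pos: [0.4284, 0.2335, 0.2277]
ee_rot: [2.215, 0.028, -2.224]
ft_force: [0.4, -0.1, 0.2]
finger_gap: 0.999
```

Call:
move_arm --targets '[[[0, 1.5, 0], [0, 0, 0], 0], [[0, 0, 0], [0, 0, 0], 0], [[0, 0, 0], [0, 0, 0], 0]]'

```text
time: 2.55
tcp_pos: [0.4292, 0.2251, 0.2277]
ee_rot: [2.212, 0.045, -2.226]
ft_force: [0.7, 0.5, 1.1]
finger_gap: 1.0
```

Run:
```python
from h import *
import json
st=snap("wrist","w2",(170,60,570,360),2)
json.dump({k:np.array(v).tolist() for k,v in st.items()},open("w2.json","w")); print(st["tcp_pos"],R.from_rotvec(st["ee_rot"]).as_matrix().round(3))
```

```text
[0.42915939 0.22513928 0.22768761] [[-0.007  0.022 -1.   ]
 [ 0.019 -1.    -0.022]
 [-1.    -0.019  0.006]]
```

View pics/w2.png

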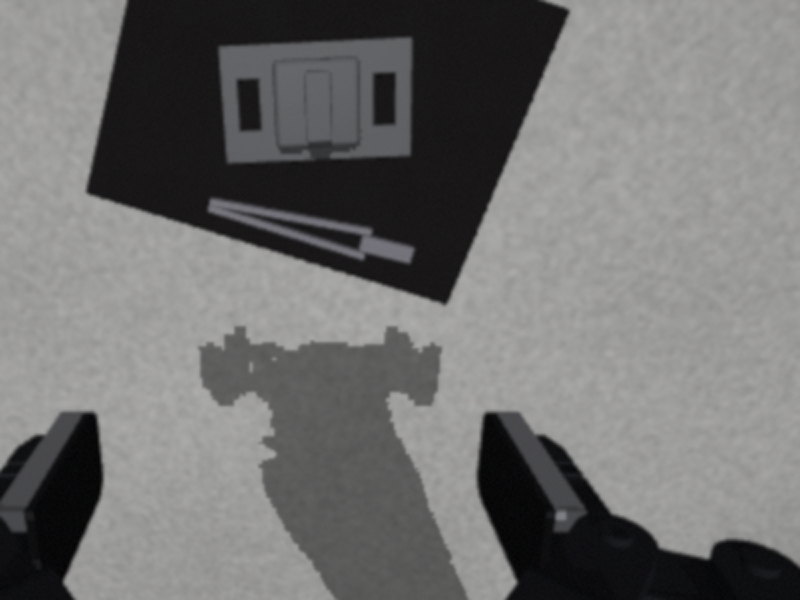

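Run:
```python
from h import *
import json
st=json.load(open("w2.json")); f=lambda x,y,z: ray("wrist",170+x/2,60+y/2,z,st)
for C,z in (([(219,46),(412,38),(411,157),(228,163)],.007),([(305,71),(331,71),(331,142),(306,142)],.053)):
    A=np.array([f(x,y,z) for x,y in C]); d=(A[1]+A[2]-A[0]-A[3])/2; e=(A[0]+A[1]-A[2]-A[3])/2
    print(A.round(4).tolist(),A.mean(0).round(4),np.linalg.norm(d),np.degrees(np.arctan2(d[1],d[0])),np.linalg.norm(e),np.degrees(np.arctan2(e[1],e[0])))
```

```text
[[0.5192, 0.2681, 0.007], [0.5252, 0.1686, 0.007], [0.4648, 0.1642, 0.007], [0.459, 0.2638, 0.007]] [0.492  0.2162 0.007 ] 0.09972729814546594 -86.60447237639711 0.060423064133354715 4.1123698419164665
[[0.5081, 0.2233, 0.053], [0.5084, 0.2114, 0.053], [0.4766, 0.2101, 0.053], [0.4763, 0.2218, 0.053]] [0.4923 0.2167 0.053 ] 0.011833299912816436 -88.64203730564329 0.0318508360907836 2.5200689483277636
```

Call:
move_arm --targets '[[[0, 0.5, -3.2], [-0.04, 0.007, 0.019], 0.2], [[2, 0.4, -2.6], [0, 0, 0], 0.4], [[5, 0, 0], [0, 0, 0], 0.4], [[5, 0, 0], [0, 0, 0], 0.4], [[0, 0, 0], [0, 0, 0], 0.4]]'

```text
time: 3.1
tcp_pos: [0.4964, 0.2096, 0.1058]
ee_rot: [2.206, 0.046, -2.186]
ft_force: [-0.3, -1.0, -0.3]
finger_gap: 0.6
```

```bash
cat > d.py <<'E'
# pose error in the tool frame (cm, rad): target tcp and tool-y heading (deg), tool pointing down
import sys; from h import *
x,y,z,a=map(float,sys.argv[1:]); s=telemetry.get_state(); M=R.from_rotvec(s["ee_rot"]); a=np.radians(a)
X=np.array([0,0,-1.]);Y=np.array([np.cos(a),np.sin(a),0]); D=R.from_matrix(np.c_[X,Y,np.cross(X,Y)])
print("tcp",s["tcp_pos"].round(4) if hasattr(s["tcp_pos"],"round") else s["tcp_pos"],"shift",(100*M.inv().apply(np.array([x,y,z])-s["tcp_pos"])).round(2),"turn",(M.inv()*D).as_rotvec().round(3),"F",np.round(s["ft_force"],1),"gap",s["finger_gap"],"t",s["time"])
E
python3 d.py .492 .2164 .027 -86.4
```

```text
tcp [0.4964 0.2096 0.1058] shift [ 7.87 -0.74  0.48] turn [-0.016 -0.009 -0.005] F [-0.3 -1.  -0.3] gap 0.6004220774977082 t 3.1
```

Call:
move_arm --targets '[[[2, -0.74, 0.48], [-0.016, -0.009, -0.005], 0.5], [[2.5, 0, 0], [0, 0, 0], 0.5], [[0, 0, 0], [0, 0, 0], 0.5]]'

```text
time: 3.4
tcp_pos: [0.4949, 0.2148, 0.0641]
ee_rot: [2.196, 0.062, -2.189]
ft_force: [-0.6, -0.2, 0.3]
finger_gap: 0.502
```

```bash
python3 d.py .492 .2164 .027 -86.4
```

```text
tcp [0.4949 0.2148 0.0641] shift [ 3.71 -0.17  0.29] turn [-0.006 -0.003 -0.   ] F [-0.6 -0.2  0.3] gap 0.5020347953643924 t 3.4
```

Call:
move_arm --targets '[[[1.8, -0.17, 0.29], [-0.006, -0.003, 0], 0.5], [[1.6, 0, 0.1], [0, 0, 0], 0.5], [[0, 0, 0], [0, 0, 0], 0.5]]'

```text
time: 3.7
tcp_pos: [0.4949, 0.2164, 0.0335]
ee_rot: [2.2, 0.066, -2.183]
ft_force: [0.3, 0.1, -0.2]
finger_gap: 0.5
```

```bash
python3 d.py .492 .2164 .027 -86.4
```

```text
tcp [0.4949 0.2164 0.0335] shift [ 0.65 -0.02  0.29] turn [-0.003 -0.008  0.   ] F [ 0.3  0.1 -0.2] gap 0.4996160174729357 t 3.7
```

Call:
move_arm --targets '[[[0.5, 0, 0.4], [-0.003, -0.008, 0], 0.6], [[0, 0, 0.1], [0, 0, 0], 0.7]]'

```text
time: 3.9
tcp_pos: [0.4904, 0.2163, 0.0292]
ee_rot: [2.19, 0.07, -2.189]
ft_force: [0.8, 0.6, -0.1]
finger_gap: 0.302
```

```bash
python3 d.py .492 .2164 .027 -86.4
```

```text
tcp [0.4904 0.2163 0.0292] shift [ 0.22 -0.   -0.16] turn [ 0. -0.  0.] F [ 0.8  0.6 -0.1] gap 0.30196204214640365 t 3.9
```

Call:
move_arm --targets '[[[0.1, 0, -0.12], [0, 0, 0], 0.8], [[0, 0, 0], [0, 0, 0], 1], [[0, 0, 0], [0, 0, 0], 1], [[0, 0, 0], [0, 0, 0], 1]]' --force 80

```text
time: 4.3
tcp_pos: [0.4922, 0.2168, 0.0292]
ee_rot: [2.192, 0.07, -2.187]
ft_force: [-0.0, -0.7, -0.1]
finger_gap: 0.122
```

```bash
python3 d.py .492 .2164 .027 -86.4
```

```text
tcp [0.4922 0.2168 0.0292] shift [0.22 0.03 0.02] turn [ 0.001 -0.002  0.001] F [-0.  -0.7 -0.1] gap 0.12206420259040565 t 4.3
```

Call:
move_arm --targets '[[[-2, 0, 0], [0, 0, 0], 1], [[-4, 0, 0], [0, 0, 0], 1], [[-4, 0, 0], [0, 0, 0], 1], [[-3, 2, 0.1], [0, 0, 0], 1], [[0, 4, 0.3], [0, 0, 0], 1]]'

```text
time: 4.8
tcp_pos: [0.4894, 0.1615, 0.1624]
ee_rot: [2.183, 0.087, -2.188]
ft_force: [0.9, -0.5, -1.3]
finger_gap: 0.122
```

Call:
move_arm --targets '[[[0, 4, 0.3], [0, 0, 0], 1], [[0, 4, 0.3], [0, 0, 0], 1], [[0, 4, 0.3], [0, 0, 0], 1], [[0, 4, 0.3], [0, 0, 0], 1], [[0, 4, 0.3], [0, 0, 0], 1]]'

```text
time: 5.3
tcp_pos: [0.4895, -0.0447, 0.1642]
ee_rot: [2.185, 0.09, -2.177]
ft_force: [1.1, -0.4, -0.8]
finger_gap: 0.119
```

Call:
move_arm --targets '[[[0, 4, 0.3], [0, 0, 0], 1], [[0, 4, 0.3], [0, 0, 0], 1], [[0, 4, 0.3], [0, 0, 0], 1], [[0, 2, 0.1], [0, 0, 0], 1], [[0, 0, 0], [0, 0, 0], 1]]'

```text
time: 5.8
tcp_pos: [0.4878, -0.1981, 0.1637]
ee_rot: [2.188, 0.075, -2.181]
ft_force: [-0.3, 1.0, -1.5]
finger_gap: 0.121
```

```bash
python3 d.py .4902 -.2093 .14 -88
```

```text
tcp [ 0.4878 -0.1981  0.1637] shift [ 2.37  1.13 -0.15] turn [ 0.036 -0.003 -0.002] F [-0.3  1.  -1.5] gap 0.1214259230061369 t 5.8
```

Call:
move_arm --targets '[[[1.2, 1.13, -0.2], [0.036, -0.003, -0.002], 1], [[1.2, 0, 0], [0, 0, 0], 1], [[0, 0, 0], [0, 0, 0], 1]]'

```text
time: 6.1
tcp_pos: [0.4907, -0.2063, 0.1385]
ee_rot: [2.204, 0.043, -2.205]
ft_force: [-0.1, 0.6, -0.4]
finger_gap: 0.118
```

```bash
python3 d.py .4902 -.2093 .12 -88
python3 - <<'E'
from h import *
import json
st=snap("wrist","w3"); json.dump({k:np.array(v).tolist() for k,v in st.items()},open("w3.json","w"))
snap("scene","s3"); snap("top","t3")
w=cv2.imread("pics/w3.png")[60:360,170:470]; s=cv2.imread("pics/s3.png")[150:270,160:280]
cv2.imwrite("pics/c3.png",np.hstack([cv2.resize(w,(400,400)),cv2.resize(s,(400,400),interpolation=cv2.INTER_CUBIC)]))
E
```

```text
tcp [ 0.4907 -0.2063  0.1385] shift [1.85 0.3  0.06] turn [0.001 0.    0.003] F [-0.1  0.6 -0.4] gap 0.11813363707519152 t 6.1
```

View pics/c3.png

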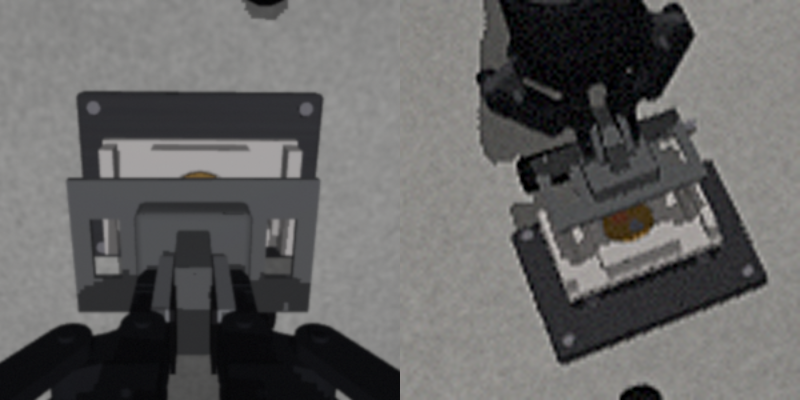

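Run:
```python
from h import *
import json
st=json.load(open("w3.json")); f=lambda x,y,z: ray("wrist",170+x*.75,60+y*.75,z,st)
A=np.array([f(x,y,.1163) for x,y in [(68,179),(320,179),(309,311),(80,311)]]); print(A.round(4).tolist(),A.mean(0).round(4))
print(np.linalg.norm(A[0]-A[1]),np.linalg.norm(A[2]-A[3]),np.linalg.norm(A[1]-A[2])); print(st["tcp_pos"])
```

```text
[[0.5199, -0.1561, 0.1163], [0.5236, -0.2545, 0.1163], [0.4641, -0.2573, 0.1163], [0.4602, -0.1582, 0.1163]] [ 0.4919 -0.2065  0.1163]
0.09841810395774418 0.09920311080229068 0.05958772883295315
[0.4907185533605637, -0.20631006917951855, 0.13853737738117688]
```

The lid hangs nearly level and the hooks can be seen through both slots. The seat is about 3 mm off in y, so I'll correct that while lowering.

Call:
move_arm --targets '[[[1, 0.4, 0.2], [0, 0, 0.003], 1], [[1, 0, 0], [0, 0, 0], 1], [[0, 0, 0], [0, 0, 0], 1]]'

```text
time: 6.55
tcp_pos: [0.4908, -0.2102, 0.1202]
ee_rot: [2.204, 0.038, -2.195]
ft_force: [-1.2, 0.9, -1.6]
finger_gap: 0.121
```

```bash
python3 d.py .4892 -.2093 .1 -88
```

```text
tcp [ 0.4908 -0.2102  0.1202] shift [ 2.02 -0.11  0.17] turn [ 0.004 -0.004 -0.005] F [-1.2  0.9 -1.6] gap 0.1205536952254066 t 6.55
```

Call:
move_arm --targets '[[[0.7, -0.1, 0.3], [0.004, -0.004, -0.005], 1], [[0.5, 0, 0], [0, 0, 0], 1], [[0, 0, 0], [0, 0, 0], 1]]'

```text
time: 6.85
tcp_pos: [0.4873, -0.209, 0.1069]
ee_rot: [2.204, 0.04, -2.205]
ft_force: [-0.2, -0.3, -0.4]
finger_gap: 0.122
```

```bash
python3 d.py .4892 -.2093 .1 -88
```

```text
tcp [ 0.4873 -0.209   0.1069] shift [ 0.69  0.04 -0.19] turn [0.    0.001 0.001] F [-0.2 -0.3 -0.4] gap 0.12174702068769966 t 6.85
```

Call:
move_arm --targets '[[[0.3, 0, -0.18], [0, 0, 0], 1], [[0.3, 0, 0], [0, 0, 0], 1]]'

```text
time: 7.05
tcp_pos: [0.4897, -0.2091, 0.1009]
ee_rot: [2.205, 0.039, -2.204]
ft_force: [-0.1, -0.0, -1.0]
finger_gap: 0.117
```

```bash
python3 d.py .4892 -.2093 .1 -88
```

```text
tcp [ 0.4897 -0.2091  0.1009] shift [0.09 0.01 0.05] turn [-0.    -0.     0.001] F [-0.1 -0.  -1. ] gap 0.11715980201097907 t 7.05
```

Call:
move_arm --targets '[[[0.3, 0, 0], [0, 0, 0], 1], [[0.3, 0, 0], [0, 0, 0], 1]]'

```text
time: 7.25
tcp_pos: [0.4902, -0.2096, 0.0949]
ee_rot: [2.205, 0.038, -2.203]
ft_force: [0.0, -0.4, 1.2]
finger_gap: 0.12
```

Call:
move_arm --targets '[[[0.3, 0, 0], [0, 0, 0], 1], [[0.3, 0, 0], [0, 0, 0], 1]]'

```text
time: 7.45
tcp_pos: [0.491, -0.21, 0.0896]
ee_rot: [2.207, 0.037, -2.201]
ft_force: [-1.1, 0.8, 5.2]
finger_gap: 0.122
```

```bash
python3 d.py .4892 -.2093 .08 -88
```

```text
tcp [ 0.491  -0.21    0.0896] shift [ 0.96 -0.07  0.18] turn [-0.    -0.003 -0.001] F [-1.1  0.8  5.2] gap 0.12228862734724062 t 7.45
```

Call:
move_arm --targets '[[[0.25, -0.05, 0.12], [0, -0.003, 0], 1], [[0.25, 0, 0], [0, 0, 0], 1]]'

```text
time: 7.65
tcp_pos: [0.4914, -0.2099, 0.086]
ee_rot: [2.206, 0.035, -2.2]
ft_force: [-1.8, 1.4, 5.8]
finger_gap: 0.122
```

Call:
move_arm --targets '[[[0.2, 0, 0], [0, 0, 0], 1], [[0.2, 0, 0], [0, 0, 0], 1]]'

```text
time: 7.85
tcp_pos: [0.4919, -0.2101, 0.0835]
ee_rot: [2.206, 0.034, -2.199]
ft_force: [-3.5, 0.9, 7.5]
finger_gap: 0.12
```

```bash
python3 d.py .4892 -.2093 .08 -88
```

```text
tcp [ 0.4919 -0.2101  0.0835] shift [ 0.35 -0.09  0.27] turn [-0.    -0.003 -0.004] F [-3.5  0.9  7.5] gap 0.11987576878376266 t 7.85
```

Call:
move_arm --targets '[[[0.1, -0.08, 0.3], [0, -0.003, -0.004], 1], [[0, 0, 0], [0, 0, 0], 1]]'

```text
time: 8.05
tcp_pos: [0.4916, -0.2099, 0.0848]
ee_rot: [2.209, 0.036, -2.197]
ft_force: [-4.0, 0.2, 6.1]
finger_gap: 0.123
```

```bash
python3 d.py .4892 -.2093 .08 -88
```

```text
tcp [ 0.4916 -0.2099  0.0848] shift [ 0.48 -0.07  0.24] turn [ 0.    -0.006 -0.002] F [-4.   0.2  6.1] gap 0.12330392521401984 t 8.05
```

Call:
move_arm --targets '[[[0.1, -0.08, 0.6], [0, -0.006, -0.002], 1], [[0.1, 0, 0], [0, 0, 0], 1]]'

```text
time: 8.25
tcp_pos: [0.4882, -0.2101, 0.0851]
ee_rot: [2.208, 0.036, -2.197]
ft_force: [-4.6, 1.1, 5.9]
finger_gap: 0.124
```

```bash
python3 d.py .4892 -.2093 .08 -88
```

```text
tcp [ 0.4882 -0.2101  0.0851] shift [ 0.51 -0.07 -0.1 ] turn [ 0.    -0.005 -0.003] F [-4.6  1.1  5.9] gap 0.12440032063711733 t 8.25
```

Run:
```python
from h import *
snap("wrist","w4"); snap("scene","s4")
w=cv2.imread("pics/w4.png")[60:360,170:470]; s=cv2.imread("pics/s4.png")[150:270,160:280]
cv2.imwrite("pics/c4.png",np.hstack([cv2.resize(w,(400,400)),cv2.resize(s,(400,400),interpolation=cv2.INTER_CUBIC)]))
print(telemetry.get_state()["torque"])
```

```text
[ 0.05497106  0.54664377 -0.04719567]
```

View pics/c4.png

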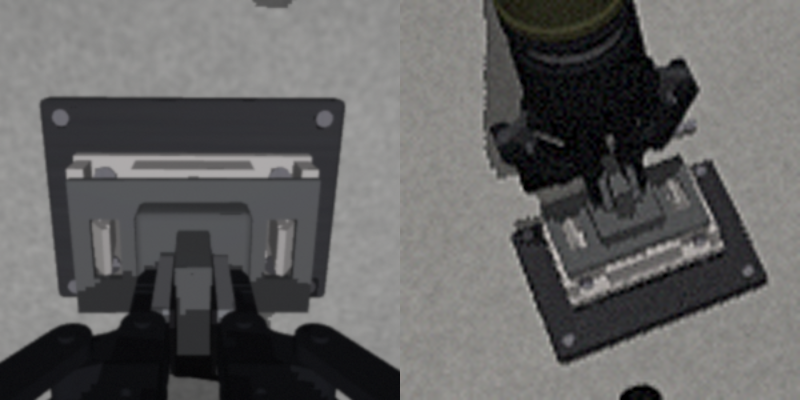

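Call:
move_arm --targets '[[[0, 0, 0], [0, 0, 0], 1]]'

```text
time: 8.45
tcp_pos: [0.4882, -0.2101, 0.0854]
ee_rot: [2.208, 0.035, -2.197]
ft_force: [-2.1, 0.2, 5.0]
finger_gap: 0.126
```

```bash
python3 d.py .4892 -.2093 .08 -88
```

```text
tcp [ 0.4882 -0.2101  0.0854] shift [ 0.54 -0.08 -0.1 ] turn [ 0.    -0.005 -0.003] F [-2.1  0.2  5. ] gap 0.12557614757529698 t 8.45
```

Call:
move_arm --targets '[[[0.3, -0.08, 0.1], [0, -0.005, -0.003], 1], [[0.3, 0, 0.1], [0, 0, 0], 1]]'

```text
time: 8.65
tcp_pos: [0.4882, -0.2102, 0.0819]
ee_rot: [2.206, 0.036, -2.198]
ft_force: [-1.0, 1.5, 9.5]
finger_gap: 0.124
```

Call:
move_arm --targets '[[[0.3, 0, 0.1], [0, 0, 0], 1], [[0.3, 0, 0.1], [0, 0, 0], 1]]'

```text
time: 8.85
tcp_pos: [0.4883, -0.2105, 0.0788]
ee_rot: [2.209, 0.034, -2.193]
ft_force: [-2.6, 1.5, 13.2]
finger_gap: 0.117
```

```bash
python3 d.py .4892 -.2093 .08 -88
```

```text
tcp [ 0.4883 -0.2105  0.0788] shift [-0.12 -0.12 -0.1 ] turn [ 0.    -0.007 -0.005] F [-2.6  1.5 13.2] gap 0.11741724198401637 t 8.85
```

Call:
move_arm --targets '[[[0.3, -0.1, 0], [0, -0.007, -0.005], 1], [[0.2, 0, 0.1], [0, 0, 0], 1]]'

```text
time: 9.05
tcp_pos: [0.4896, -0.2101, 0.0765]
ee_rot: [2.208, 0.037, -2.197]
ft_force: [1.1, 1.0, 6.9]
finger_gap: 0.123
```

Call:
move_arm --targets '[[[0.3, 0, 0], [0, 0, 0], 1]]'

```text
time: 9.15
tcp_pos: [0.4897, -0.2101, 0.0744]
ee_rot: [2.207, 0.036, -2.198]
ft_force: [-4.0, 0.5, 9.4]
finger_gap: 0.119
```

Call:
move_arm --targets '[[[0.3, 0, 0], [0, 0, 0], 1]]'

```text
time: 9.25
tcp_pos: [0.4897, -0.2101, 0.0723]
ee_rot: [2.206, 0.036, -2.198]
ft_force: [-3.6, 1.4, 10.5]
finger_gap: 0.124
```

```bash
python3 d.py .4892 -.2093 .08 -88
```

```text
tcp [ 0.4897 -0.2101  0.0723] shift [-0.77 -0.08  0.04] turn [ 0.    -0.004 -0.003] F [-3.6  1.4 10.5] gap 0.1238235813240872 t 9.25
```

Call:
move_arm --targets '[[[0.25, 0, 0], [0, 0, 0], 1]]'

```text
time: 9.35
tcp_pos: [0.4897, -0.2101, 0.0708]
ee_rot: [2.206, 0.035, -2.198]
ft_force: [-3.0, 1.2, 11.3]
finger_gap: 0.124
```

Call:
move_arm --targets '[[[0.2, 0, 0], [0, 0, 0], 1]]'

```text
time: 9.45
tcp_pos: [0.4897, -0.2101, 0.0706]
ee_rot: [2.205, 0.034, -2.199]
ft_force: [-7.1, 1.6, 21.2]
finger_gap: 0.127
```

Hard stop reached at 21 N. The lid's underside is at about 0.0445 m, which matches the seat when fully sunk (0.045 m). I'll unload, then open.

Call:
move_arm --targets '[[[-0.4, 0, 0], [0, 0, 0], 1], [[-0.4, 0, 0], [0, 0, 0], 1], [[-0.4, 0, 0], [0, 0, 0], 1], [[0, 0, 0], [0, 0, 0], 1]]'

```text
time: 9.85
tcp_pos: [0.4896, -0.2099, 0.0837]
ee_rot: [2.204, 0.034, -2.199]
ft_force: [-0.3, -0.1, -0.2]
finger_gap: 0.12
```

```bash
python3 d.py .4892 -.2093 .084 -88
```

```text
tcp [ 0.4896 -0.2099  0.0837] shift [-0.03 -0.06  0.04] turn [ 0.    -0.002 -0.004] F [-0.3 -0.1 -0.2] gap 0.12000174130237236 t 9.85
```

Call:
move_arm --targets '[[[0, 0, 0], [0, 0, 0], 0.7], [[0, 0, 0], [0, 0, 0], 0.6], [[0, 0, 0], [0, 0, 0], 0.6], [[-3, 0, 0], [0, 0, 0], 0.6], [[-5, 0, 0], [0, 0, 0], 0.5]]'

```text
time: 10.35
tcp_pos: [0.4837, -0.2073, 0.1567]
ee_rot: [2.192, 0.045, -2.219]
ft_force: [-0.1, 0.2, 0.4]
finger_gap: 0.495
```

Call:
move_arm --targets '[[[-4, 0, 2], [0, 0, 0], 0.3], [[-2, 0, 4], [0, 0, 0], 0], [[0, 0, 2], [0, 0, 0], 0], [[0, 0, 0], [0, 0, 0], 0], [[0, 0, 0], [0, 0, 0], 0]]'

```text
time: 10.85
tcp_pos: [0.4064, -0.2114, 0.2264]
ee_rot: [2.201, 0.039, -2.203]
ft_force: [0.2, 0.7, -0.3]
finger_gap: 0.996
```

Run:
```python
from h import *
import json
st=snap("wrist","w5"); snap("scene","s5");snap("top","t5")
json.dump({k:np.array(v).tolist() for k,v in st.items()},open("w5.json","w"))
w=cv2.imread("pics/w5.png")[60:360,170:470]; s=cv2.imread("pics/s5.png")[150:270,160:280]
cv2.imwrite("pics/c5.png",np.hstack([cv2.resize(w,(400,400)),cv2.resize(s,(400,400),interpolation=cv2.INTER_CUBIC)]))
```

```text
(no output)
```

View pics/c5.png

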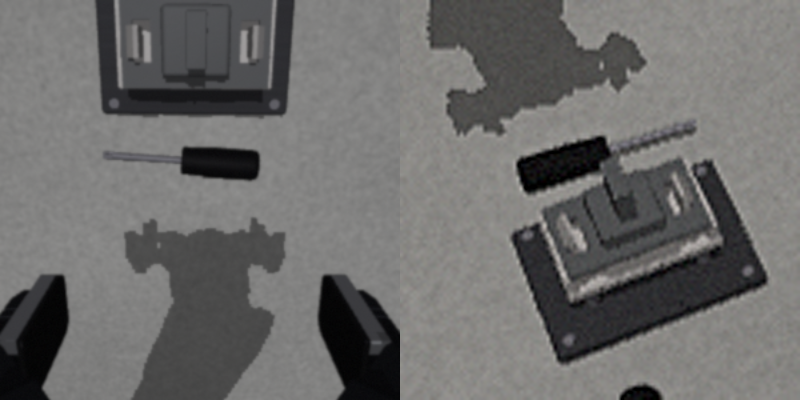

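The lid sits square on the holder, with both hooks up through the slots and the bystanders in place. I'll take one closer view to check it is flat.

Run:
```python
from h import *
w=cv2.imread("pics/w5.png")[0:150,225:405]; s=cv2.imread("pics/s5.png")[190:255,185:275]
cv2.imwrite("pics/c6.png",np.hstack([cv2.resize(w,(480,400),interpolation=cv2.INTER_CUBIC)[:, 60:460],cv2.resize(s,(400,400*65//90),interpolation=cv2.INTER_CUBIC).copy() if 0 else cv2.copyMakeBorder(cv2.resize(s,(400,288),interpolation=cv2.INTER_CUBIC),0,112,0,0,cv2.BORDER_CONSTANT)]))
```

```text
(no output)
```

View pics/c6.png

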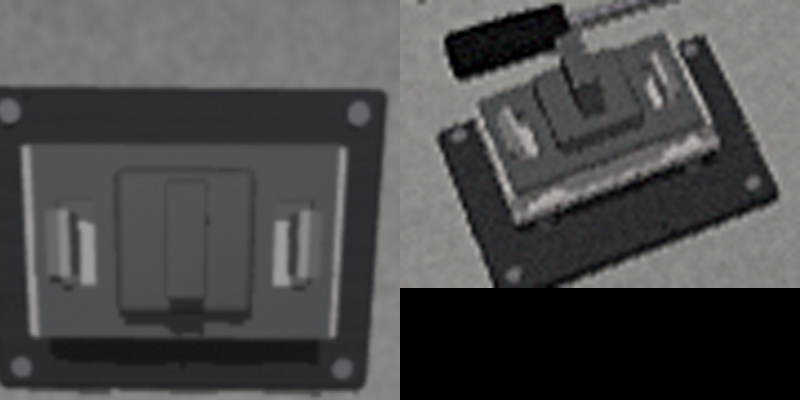

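```bash
python3 -c "
from bench import env; print(env.sign_off())"
```

```text
the job is handed in; nothing more can be done
None
```

The lid is pressed home on the holder with both hooks clicked, and I handed the job in at about 11 s on the robot's clock.

I gripped the lid by its bar, lowered it over the hooks and pressed straight down while holding it. I then unloaded it, opened the fingers and backed away.

- **Push and click:** The push rose to about 13 N and dropped to about 7 N as the hooks clicked. I read the force only every 0.1–0.2 s, so I saw one drop and could not separate the two clicks.
- **Seating:** I pressed on to the holder's hard stop, where the reading reached 21 N, under the 25 N limit. The clicks themselves needed only about 13 N. The lid's underside was then at about 44.5 mm, against 45 mm expected with the holder fully sunk. After unloading, the wrist force was about zero with the lid at seat height.
- **Final pictures:** The lid lies square with equal white margins on both sides, and both hooks stand up symmetrically through their slots. The screwdriver is where it was. I did not compare the tweezers, loupe and dust dome with the first picture, but I never worked near enough to touch them.
- **One disagreement:** A sideways force of 3–7 N in x came and went while I was pressing, probably from friction and arm lag. It was gone after unloading.

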